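# Bring the square spacer tub round to the turntable's tab and point at it

## Robot

A 6-joint arm with a two-finger parallel gripper is mounted at the origin on the work surface. World frame = base frame: x ahead of the robot, y to its left, z up, the work surface at z = 0. Lengths are in m, angles in rad, forces in N, time in s.
With the tool pointing down it reaches from about 0.325 to 0.9 m from the base axis. Payload 6.1 kg.
Tool frame: the origin (TCP) lies at the very end of the fingers, on their centre line; the grasp point (between the pads) lies 19 mm behind it (robot.grip_depth is the distance from the TCP to the grasp point, in m); z points along the fingers, y is the line along which they close (so a half turn about z gives the same grasp; the last joint's range is limited). The gripper opens to 87 mm and grips with 3 to 60 N. Pads are 19 mm wide; open, the fingers measure 117 mm over their backs; the gripper's body (75 mm by 190 mm) begins 51 mm behind the grasp point.
Start: joints at [-1.341, 0.22, 1.526, -0, 1.395, -0.126], TCP at [0.218, -0.586, 0.193] pointing down, gripper open.
Joint ranges: [-2.98, 2.98], [-0.91, 2.08], [0.09, 2.57], [-1.24, 4.39], [0.2, 2.65], [-2.68, 2.68]. Speed limits (rad/s): [2.57, 2.57, 3.01, 3.14, 3.14, 3.14].

## Interface

Orientations are given as a unit quaternion [x, y, z, w].
In Python, from cell import robot, read_camera, finish_job gives the robot as it stands.
- The arm moves only by the shell command python3 -m pendant 'ROWS' [FORCE]. ROWS is JSON, a list of rows, each a list of 5 numbers: the shift along the tool's x, y, z in mm, then the turn about the tool's z in rad, then the opening, from 0 (shut) to 1 (fully open). A call has 1 to 10 rows; each row is the pose to reach, as a shift and turn from the pose commanded when the call began, along the tool's axes at that moment; what a row does not reach only later rows make up. A row lasts 1/8 s, in which the tool goes at most 62.5 mm and 10.7 degrees, less where a joint would pass 70% of its speed; a pose out of reach is approached as far as the arm can. A call with a gripper value outside its range is refused whole. The fingers move at their own pace and stop on an object; FORCE is the grip in N (left out, the last holds). Time passes only in rows, so rows that repeat a pose let the fingers close. It gives the time, the measured TCP pose, the force, the opening and the grip force at its end, in the units of the state.
- robot.get_state(): the state, without advancing time (a new reading comes with each control period).
- read_camera(name): name is "scene" or "side" or "wrist"; returns a dict with "pixels" (420x560x3 uint8, blue, green, red), "vfov" (degrees; the focal length in pixels is half the picture's height over the tangent of half this angle, whatever the lens; pixels are square), "cx", "cy" (the principal point, pixels), "R" (3x3) and "t" (3): a world point X has camera coordinates R X + t; the wrist camera has in their place "tool_from_camera" (4x4, takes a point from camera to tool coordinates, whose origin is the TCP and whose axes are the flange's). Camera axes: x right, y down, z forward; pixel columns grow to the right and rows downward; lengths in m; the calibration is good to about 2 mm. The wrist camera is an equidistant fisheye: a pixel r from the principal point sees the ray r / f radians off the axis. A picture is of the moment at which its call begins: read the wrist's pose just before it. There is no depth.
- finish_job(): hands the job in; it is judged then, once.
The state is a dict: "t": time; "qpos": joint angles; "joint_velocities": joint speeds; "effort": joint torques, N m; "eef_pos": TCP position; "tool_rot": TCP orientation; "force": force on the tool from outside, world axes, zero at the start; "wrist_torque": the same for the moment, N m; "opening": finger opening in m; "finger_force": force on a finger pad.
Only numpy, scipy, OpenCV 4.12 (cv2) and the standard library are available. Lean on these libraries where they do the work, as an engineer would, in place of code of your own. Each camera call takes 0.05 s, during which the arm holds its last target. There are 200 camera calls.

## Task

Show the apprentice which spacers to use: push the turntable round by hand until the square tub stands at the fixed tab on the turntable's foot and the turntable is still, then point straight down at that tub, with the fingertips just above the middle of its lid (no more than 4 cm above it), and stay there for two seconds. Only push the turntable, do not grip its post; do not touch or lift any tub, and leave the other things on the counter where they are.

Things in the scene. Friction and masses are not known exactly. Their poses are not given: they have to be found in the camera images.
- turntable: aluminium turntable, its fixed foot: origin on the counter under the disc's axis, z up. Its own -x axis points along the fixed flat tab that sticks out from under the disc. On the foot turns an aluminium disc of 304 mm diameter, its top 25 mm above the counter, that carries five loose lidded tubs in a ring about 85 mm (75 to 97 mm) from the axis. They ride round with the disc when it is turned at hand speed
- tab (a point): top of the upturned end of the tab, 23 mm above the counter and 187 mm from the axis: the tab (24 mm wide) does not turn with the disc. A tub stands at the tab when its centre lies on the line from the axis to the tab
- disc (a joint): turning angle of the disc in rad, counter-clockwise from above is positive, -3.1 to 3.1; at 0 the post lies on the foot's +x axis, opposite the tab. It turns with light friction (about 1 N at the post) and stays where it is left
- post_top (a point): centre of the top of the upright steel post on the disc, made for pushing it round: 16 mm diameter, 100 mm tall, its axis 140 mm from the disc's axis, its top 125 mm above the counter, 55 mm higher than the tallest tub lids
- square_tub: the tub to show: the only square one, plastic, 44 mm wide with a 48 mm lid, 45 mm tall, so its lid is 70 mm above the counter; origin at the centre of its underside; it stands at first about a fifth of a turn to one side or the other of the tab
- lid_top (a point): centre of the square tub's lid (a flat 2.5 mm high cross is stuck on it, as on every lid)
- tub_a: a lidded spacer tub, round, 48 mm diameter, 45 mm tall; a loose bystander on the disc; origin at the centre of its underside
- tub_b: a lidded spacer tub, round, 48 mm diameter, 34 mm tall; a loose bystander on the disc; origin at the centre of its underside
- tub_c: a lidded spacer tub, round, 42 mm diameter, 45 mm tall; a loose bystander on the disc; origin at the centre of its underside
- tub_d: a lidded spacer tub, round, 48 mm diameter, 40 mm tall; a loose bystander on the disc; origin at the centre of its underside
- trowel: notched steel trowel lying flat, 280 x 119 mm, handle on top to 65 mm height; a bystander; origin at its middle, on the counter; long axis x
- float: white rubber grout float lying flat, 240 x 100 mm, handle on top to 70 mm height; a bystander; origin at its middle, on the counter; long axis x
- tile_sample: pale sandstone tile, 90 x 90 x 10 mm, lying flat; a bystander; origin at the centre of its underside
- tape_roll: roll of paper tape lying flat, 90 mm diameter, 30 mm tall; a bystander; origin at the centre of its underside
Mind the look-alikes: they are no part of the job. Leave any grey or turquoise look-alike of the square_tub alone.

How it is judged:
By the outcome, as a careful person would: the job done as asked, in the order asked, and still so for the second after the job is handed in, with the robot touching nothing.
It also fails if it takes over 53 s, if anything falls off the work surface, if the arm or the gripper's body presses on something with over 40 N, if the wrist force passes 120 N, or if a joint passes its speed limit or range.

## Working session

There is one attempt and no reset: what is moved stays moved. The work goes in short steps, Python scripts to look and compute and a shell command to move; the robot and the scene stay as the last step left them, time stands still between calls to the robot, and variables do not carry over. Pictures are saved under pics/ and viewed, at most 10 in all, crops included, and the job is handed in when it is done.

```bash
mkdir -p pics; ls; cat > h.py <<'E'
import numpy as np,cv2
from cell import robot,read_camera
def ray(c,u,v):
    f=210/np.tan(np.radians(c["vfov"])/2)
    d=np.array([(u-c["cx"])/f,(v-c["cy"])/f,1.]); R=np.array(c["R"]);t=np.array(c["t"])
    return -R.T@t,R.T@d
def at(c,u,v,z):
    o,d=ray(c,u,v); return o+d*(z-o[2])/d[2]
def proj(c,X):
    f=210/np.tan(np.radians(c["vfov"])/2); p=np.array(c["R"])@X+np.array(c["t"]); return f*p[0]/p[2]+c["cx"],f*p[1]/p[2]+c["cy"]
E
python3 - <<'E'
from h import *
import pickle
for n in("scene","side"):
    c=read_camera(n); pickle.dump(c,open(n+".pkl","wb")); cv2.imwrite(f"pics/{n}0.png",c["pixels"])
s=robot.get_state(); print(s["t"],s["eef_pos"],s["tool_rot"])
E
```

```text
pics
0.1 [ 0.21757999 -0.58525269  0.19154664] [ 9.84216787e-01  1.76964840e-01 -3.91757902e-05 -8.72218930e-04]
```

View pics/scene0.png

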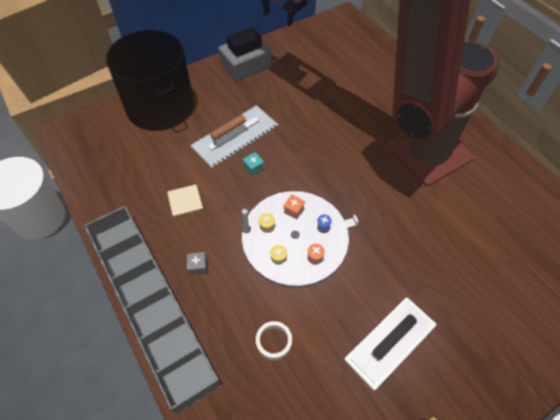

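View pics/side0.png

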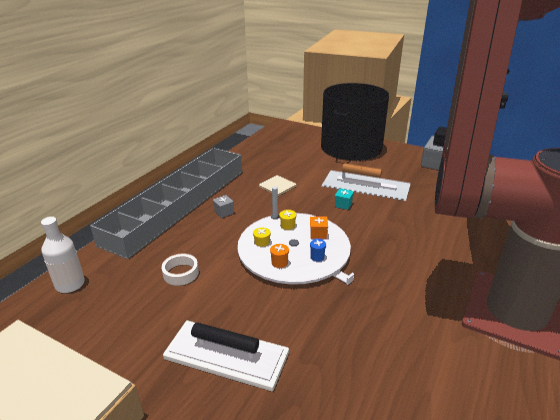

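The scene view shows the turntable at about (295,237), its tab at (352,220) and its post near (246,220). Three things look square:
- Orange at (294,206), standing on the disc. It fits the description.
- Turquoise at (253,162), off the disc, so a look-alike.
- Grey at (196,262), off the disc, so a look-alike.

I'll confirm this in an enlarged crop.

```bash
python3 - <<'E'
from h import *
import pickle
a=pickle.load(open("scene.pkl","rb"))["pixels"]; b=pickle.load(open("side.pkl","rb"))["pixels"]
A=cv2.resize(a[180:290,230:365],None,fx=2.9,fy=5,interpolation=3) if 0 else cv2.resize(a[180:290,230:365],None,fx=5,fy=5,interpolation=cv2.INTER_CUBIC)
cv2.imwrite("pics/cropA.png",A)
cv2.imwrite("pics/cropB.png",cv2.resize(b[175:290,230:365],None,fx=5,fy=5,interpolation=cv2.INTER_CUBIC))
E
```

```text
(no output)
```

View pics/cropA.png

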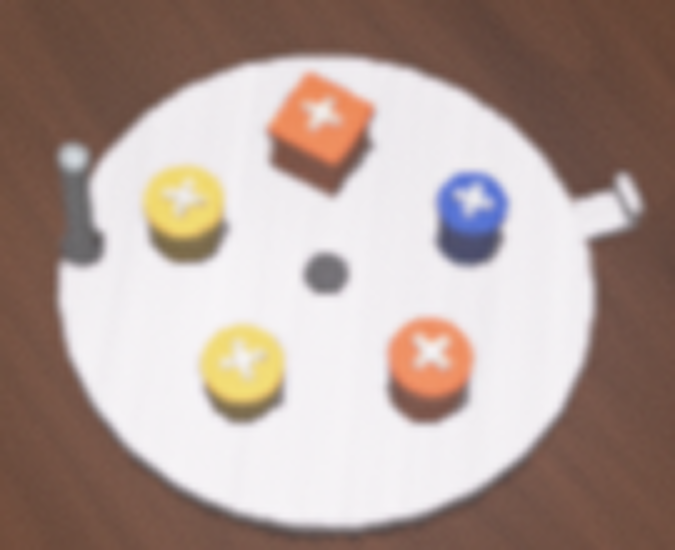

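View pics/cropB.png

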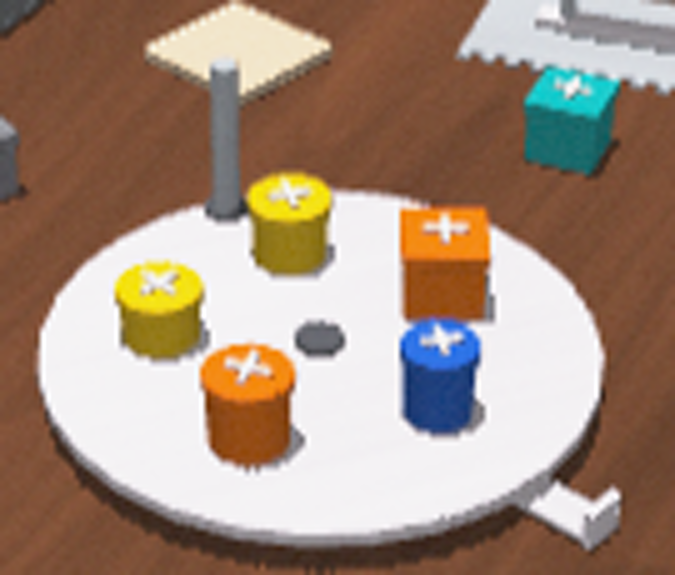

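The crop confirms it: the orange tub at crop A (322,115) is the only square one on the disc, next to the blue tub that stands near the tab. The post top is at (73,155), the hub at (326,273) and the tab end at (628,195).

```bash
python3 - <<'E'
from h import *
import pickle
a=pickle.load(open("scene.pkl","rb")); b=pickle.load(open("side.pkl","rb"))
P={}
for n,z,ua,ub in [("post",.125,(73,155),(224,65)),("lid",.0725,(322,115),(446,228)),("hub",.027,(326,273),(320,338)),("tab",.023,(627,193),(603,510)),("blue",.07,(473,202),(441,340)),("yel1",.07,(184,198),(290,192)),("yel2",.06,(243,360),(158,282)),("red",.07,(431,351),(247,366))]:
    A=at(a,230+ua[0]/5-.4,180+ua[1]/5-.4,z); B=at(b,230+ub[0]/5-.4,175+ub[1]/5-.4,z)
    P[n]=(A+B)/2; print(n,A.round(3),B.round(3))
# disc center from outline ellipse extremes? use hub
h=P["hub"]
for n in P:
    d=(P[n]-h)[:2]; print(n,np.hypot(*d).round(3),np.degrees(np.arctan2(d[1],d[0])).round(1))
for n,ua in [("trowel",(235,130)),("turq",(253,162)),("tile",(185,200)),("grey",(196,262)),("tape",(274,340))]: print(n,at(a,*ua,0.03).round(3))
s=robot.get_state(); from scipy.spatial.transform import Rotation as R
print(R.from_quat(s["tool_rot"]).as_matrix().round(3))
E
```

```text
post [ 0.661 -0.053  0.125] [ 0.657 -0.051  0.125]
lid [ 0.514 -0.031  0.073] [ 0.51  -0.033  0.073]
hub [0.553 0.036 0.027] [0.551 0.033 0.027]
tab [0.373 0.083 0.023] [0.367 0.087 0.023]
blue [0.473 0.061 0.07 ] [0.47  0.057 0.07 ]
yel1 [ 0.609 -0.027  0.07 ] [ 0.603 -0.028  0.07 ]
yel2 [0.632 0.072 0.06 ] [0.63 0.07 0.06]
red [0.546 0.125 0.07 ] [0.546 0.123 0.07 ]
post 0.138 -39.0
lid 0.078 -121.4
hub 0.0 0.0
tab 0.189 164.5
blue 0.084 163.2
yel1 0.082 -49.4
yel2 0.087 24.6
red 0.089 93.9
trowel [ 0.505 -0.396  0.03 ]
turq [ 0.523 -0.249  0.03 ]
tile [ 0.767 -0.233  0.03 ]
grey [ 0.831 -0.034  0.03 ]
tape [0.764 0.261 0.03 ]
[[ 0.937  0.348 -0.   ]
 [ 0.348 -0.937  0.002]
 [ 0.    -0.002 -1.   ]]
```

Each point agrees between the two cameras to within about 6 mm, and the radii match the given sizes (post 0.138, lid 0.078, tab 0.189). The square tub has to go from -121° to 164.5°, which is about 74° clockwise. So I'll push the post clockwise from -39° to -113° with closed fingers at z≈0.09. First I'll go to a point behind the post.

```bash
cat > d.py <<'E'
import sys; from h import *; from scipy.spatial.transform import Rotation as R
# usage: d.py x y z yawdeg -> tool shift mm, turn
s=robot.get_state(); M=R.from_quat(s["tool_rot"]).as_matrix(); yaw=np.degrees(np.arctan2(M[1,0],M[0,0]))
print("t",round(s["t"],2),"p",np.round(s["eef_pos"],4),"yaw",yaw.round(1),"F",np.round(s["force"],1),"op",round(s["opening"],3),"q",np.round(s["qpos"],2))
if len(sys.argv)>4:
    x=list(map(float,sys.argv[1:])); print("shift",(M.T@(np.array(x[:3])-s["eef_pos"])*1000).round(1),"turn",np.radians(-(x[3]-yaw)).round(3))
E
python3 -m pendant '[[60,-35,0,-0.1,0],[120,-70,0,-0.2,0],[180,-105,0,-0.3,0],[230,-135,0,-0.4,0],[280,-160,0,-0.5,0],[330,-190,0,-0.53,0],[380,-220,0,-0.53,0],[420,-243,0,-0.53,0],[420,-243,0,-0.53,0]]'; python3 d.py .684 -.021 .15 51
```

```text
t: 1.23
eef_pos: [0.5281, -0.2087, 0.192]
tool_rot: [0.902, 0.431, 0.0, -0.001]
force: [-0.6, -0.8, -0.8]
opening: 0.0057
finger_force: 0.0
t 1.23 p [ 0.5281 -0.2087  0.192 ] yaw 51.0 F [-0.6 -0.8 -0.8] op 0.006 q [-0.52  0.09  1.68  0.    1.38  0.16]
shift [244.    3.3  42.1] turn 0.001
```

```bash
python3 -m pendant '[[50,1,0,0,0],[100,1,0,0,0],[150,2,0,0,0],[200,3,0,0,0],[244,3,0,0,0],[244,3,0,0,0],[244,3,20,0,0],[244,3,20,0,0]]'; python3 d.py .684 -.021 .09 51
python3 - <<'E'
from h import *
import pickle
c=read_camera("wrist"); s=robot.get_state(); pickle.dump((c,s),open("w1.pkl","wb")); cv2.imwrite("pics/w1.png",c["pixels"])
E
```

```text
t: 2.22
eef_pos: [0.6808, -0.0261, 0.1689]
tool_rot: [0.904, 0.428, -0.003, -0.001]
force: [0.2, -0.2, -0.4]
opening: 0.0009
finger_force: 0.0
t 2.23 p [ 0.6808 -0.0261  0.1689] yaw 50.6 F [ 0.2 -0.2 -0.4] op 0.001 q [-0.15  0.37  1.38 -0.    1.39  0.53]
shift [ 6.3 -0.4 78.9] turn -0.006
```

View pics/w1.png

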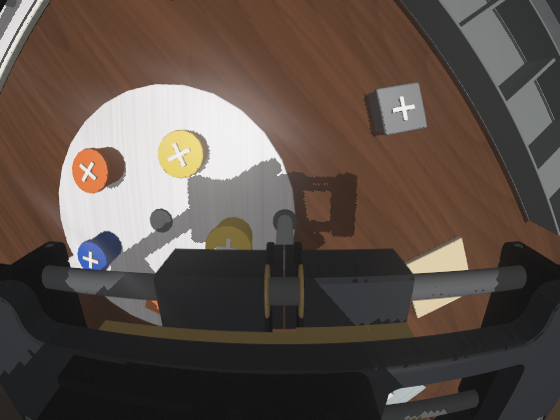

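The wrist view shows the post's base at (284,217) with its shaft running down the picture behind the fingers, and the hub at (160,218). I'll check this against the calibration.

```bash
cat >> h.py <<'E'
from scipy.spatial.transform import Rotation as Rn
def wproj(c,s,X):
    T=np.array(c["tool_from_camera"]); M=Rn.from_quat(s["tool_rot"]).as_matrix()
    p=T[:3,:3].T@(M.T@(np.array(X)-s["eef_pos"])-T[:3,3]); f=210/np.tan(np.radians(c["vfov"])/2)
    r=np.hypot(p[0],p[1]); th=np.arctan2(r,p[2]); return np.round([c["cx"]+f*th*p[0]/r,c["cy"]+f*th*p[1]/r],1)
def wat(c,s,u,v,z):
    T=np.array(c["tool_from_camera"]); M=Rn.from_quat(s["tool_rot"]).as_matrix(); f=210/np.tan(np.radians(c["vfov"])/2)
    a=np.array([u-c["cx"],v-c["cy"]]); r=np.hypot(*a); th=r/f; d=np.array([*(np.sin(th)*a/r),np.cos(th)])
    o=M@T[:3,3]+s["eef_pos"]; d=M@T[:3,:3]@d; return o+d*(z-o[2])/d[2]
E
python3 - <<'E'
from h import *
import pickle
c,s=pickle.load(open("w1.pkl","rb")); T=np.array(c["tool_from_camera"]);print(T.round(3))
print("tcp",wproj(c,s,s["eef_pos"]+[0,0,1e-6]),"posttop",wproj(c,s,[.659,-.052,.125]),"postbase",wproj(c,s,[.659,-.052,.025]))
print("base",wat(c,s,284,217,.025),"hub",wat(c,s,160,218,.027),"grey",wat(c,s,402,107,.045))
E
```

```text
[[-0.001 -0.963 -0.271  0.073]
 [ 1.    -0.001 -0.001  0.001]
 [ 0.001 -0.271  0.963 -0.193]
 [ 0.     0.     0.     1.   ]]
tcp [282.8 239.5] posttop [282.  259.1] postbase [282.8 221.2]
base [ 0.66302766 -0.04914015  0.025     ] hub [0.55315025 0.03968389 0.027     ] grey [ 0.83159205 -0.03075043  0.045     ]
```

```bash
python3 -m pendant '[[13,0,20,0,0],[13,0,45,0,0],[13,0,79,0,0],[13,0,79,0,0],[13,0,79,0,0]]'; cat > w.py <<'E'
import sys; from h import *
# w.py d theta...: waypoints for finger behind post
H=np.array([.5525,.036]); s=robot.get_state(); M=Rn.from_quat(s["tool_rot"]).as_matrix(); yaw=np.degrees(np.arctan2(M[1,0],M[0,0]))
d=float(sys.argv[1]); v=s["eef_pos"][:2]-H; print("now yaw",yaw.round(1),"F",np.round(s["force"],1),"in finger frame: r,tang",v@M[:2,1],v@M[:2,0])
for th in map(float,sys.argv[2:]):
    a=np.radians(th); p=H+.14*np.array([np.cos(a),np.sin(a)])+d*np.array([-np.sin(a),np.cos(a)])
    print(th,(M.T@(np.array([*p,.09])-s["eef_pos"])*1000).round(1),np.radians(yaw-90-th).round(3))
E
python3 d.py; python3 w.py .019 -39 -43 -47 -51 -55 -59 -63 -67
```

```text
t: 2.9
eef_pos: [0.6923, -0.0145, 0.0943]
tool_rot: [0.904, 0.429, 0.0, 0.0]
force: [-0.0, -0.6, 1.2]
opening: 0.0006
finger_force: 0.0
t 2.9 p [ 0.6923 -0.0145  0.0943] yaw 50.8 F [-0.  -0.6  1.2] op 0.001 q [-0.13  0.45  1.42  0.    1.27  0.55]
now yaw 50.8 F [-0.  -0.6  1.2] in finger frame: r,tang 0.14022881859494862 0.04930317461200594
-39.0 [-29.7  -0.3   4.2] -0.004
-43.0 [-39.5   0.7   4.2] 0.065
-47.0 [-49.4   1.1   4.2] 0.135
-51.0 [-59.2   0.7   4.2] 0.205
-55.0 [-69.   -0.3   4.2] 0.275
-59.0 [-78.7  -2.    4.2] 0.345
-63.0 [-88.3  -4.4   4.2] 0.415
-67.0 [-97.7  -7.5   4.2] 0.484
```

```bash
python3 -m pendant '[[-10,0,3,0,0],[-20,0,3,0,0],[-30,0,3,0,0],[-35,0,3,0.03,0],[-40,1,3,0.07,0],[-45,1,3,0.1,0],[-50,1,3,0.14,0],[-59,1,3,0.2,0],[-69,0,3,0.27,0],[-79,-2,3,0.34,0]]'; python3 w.py .019 -59 -63 -67 -71 -75 -79 -83 -87 -91 -95 -99
```

```text
t: 4.15
eef_pos: [0.6399, -0.0746, 0.0905]
tool_rot: [0.963, 0.268, -0.0, -0.0]
force: [0.2, 0.2, 1.3]
opening: 0.0003
finger_force: 0.8
now yaw 31.1 F [0.2 0.2 1.3] in finger frame: r,tang 0.1398177408118847 0.017740317432052042
-59.0 [1.1 0.2 0.5] 0.001
-63.0 [-8.7  1.2  0.5] 0.071
-67.0 [-18.6   1.5   0.5] 0.141
-71.0 [-28.4   1.1   0.5] 0.211
-75.0 [-38.2  -0.    0.5] 0.28
-79.0 [-47.9  -1.8   0.5] 0.35
-83.0 [-57.5  -4.2   0.5] 0.42
-87.0 [-66.9  -7.3   0.5] 0.49
-91.0 [-76.  -11.1   0.5] 0.56
-95.0 [-84.8 -15.5   0.5] 0.63
-99.0 [-93.3 -20.5   0.5] 0.699
```

```bash
python3 -m pendant '[[-9,1,0,0.07,0],[-19,1,0,0.14,0],[-28,1,0,0.21,0],[-38,0,0,0.28,0],[-48,-2,0,0.35,0],[-57,-4,0,0.42,0],[-67,-7,0,0.49,0],[-76,-11,0,0.56,0],[-85,-15,0,0.63,0],[-89,-18,0,0.66,0]]'; python3 - <<'E'
from h import *
import pickle
c=read_camera("scene"); pickle.dump(c,open("scene1.pkl","wb")); cv2.imwrite("pics/s1.png",cv2.resize(c["pixels"][150:290,210:380],None,fx=4,fy=4,interpolation=cv2.INTER_CUBIC))
E
python3 w.py .018 -97 -99 -101 -103 -105 -107 -109 -111 -113
```

```text
t: 5.4
eef_pos: [0.5543, -0.1057, 0.0905]
tool_rot: [0.998, -0.058, 0.0, 0.0]
force: [0.5, -0.7, -0.6]
opening: 0.0004
finger_force: 0.5
now yaw -6.7 F [ 0.5 -0.3 -0.3] in finger frame: r,tang 0.14038693711689318 0.017930012110416074
-97.0 [-0.7 -0.3  0.4] 0.005
-99.0 [-5.6  0.2  0.4] 0.04
-101.0 [-10.5   0.6   0.4] 0.075
-103.0 [-15.4   0.7   0.4] 0.11
-105.0 [-20.3   0.7   0.4] 0.145
-107.0 [-25.3   0.6   0.4] 0.18
-109.0 [-30.2   0.2   0.5] 0.215
-111.0 [-35.1  -0.3   0.5] 0.25
-113.0 [-40.   -1.    0.5] 0.285
```

View pics/s1.png

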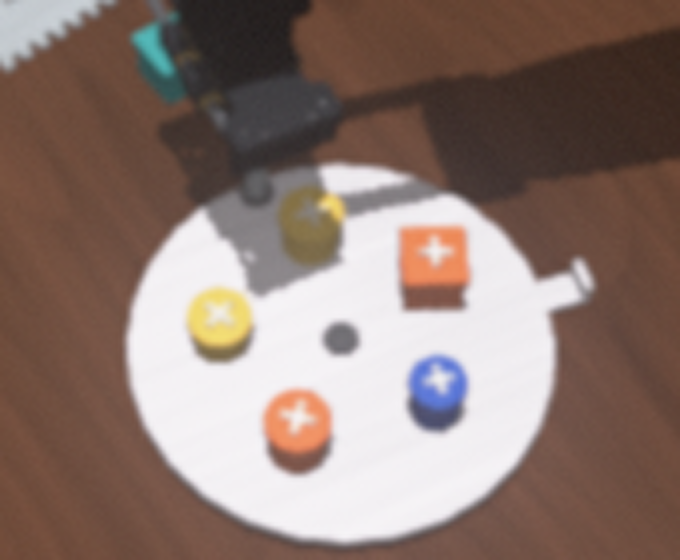

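The disc has turned. The square tub is now at crop (435,252), the hub at (341,338) and the tab end at (583,275).

```bash
python3 - <<'E'
from h import *
import pickle
c=pickle.load(open("scene1.pkl","rb"))
g=lambda u,v,z: at(c,210+u/4-.4,150+v/4-.4,z)[:2]
h=g(341,338,.026);l=g(435,252,.0715);t=g(583,272,.023);b=g(438,380,.0715);p=g(258,188,.03)
for n,x in zip(("lid","tab","blue","postbase"),(l,t,b,p)): print(n,x.round(4),np.hypot(*(x-h)).round(3),np.degrees(np.arctan2(*(x-h)[::-1]))%360)
E
```

```text
lid [0.4736 0.0329] 0.079 181.7535089455137
tab [0.3712 0.082 ] 0.187 165.56373537509742
blue [0.5302 0.1174] 0.085 105.27994852030709
postbase [ 0.536 -0.103] 0.139 263.1799216888784
```

```bash
python3 -m pendant '[[-6,0,0,0.04,0],[-13,1,0,0.09,0],[-20,1,0,0.145,0],[-25,1,0,0.18,0],[-30,0,0,0.215,0],[-34,0,0,0.24,0],[-37,-1,0,0.26,0],[-38,-1,0,0.27,0],[-38,-1,0,0.27,0]]'; python3 - <<'E'
from h import *
import pickle
o=[]
for n in("scene","side"):
    c=read_camera(n); pickle.dump(c,open(n+"2.pkl","wb"))
    y,x=(180,230) if n=="scene" else (175,230)
    o.append(cv2.resize(c["pixels"][y:y+130,x:x+135],None,fx=2.9,fy=2.9,interpolation=cv2.INTER_CUBIC) if 0 else cv2.resize(c["pixels"][y:y+120,x+20:x+140],None,fx=3.3,fy=5,interpolation=cv2.INTER_CUBIC) if 0 else cv2.resize(c["pixels"][y:y+140,x+40:x+140],None,fx=4,fy=4,interpolation=cv2.INTER_CUBIC))
cv2.imwrite("pics/b2.png",np.hstack(o))
E
python3 w.py .018 -112 -113 -114 -115
```

```text
t: 6.58
eef_pos: [0.517, -0.1, 0.0905]
tool_rot: [0.982, -0.191, -0.0, -0.0]
force: [0.3, 0.8, 0.2]
opening: 0.0001
finger_force: 0.2
now yaw -22.0 F [ 0.4  0.3 -0.2] in finger frame: r,tang 0.13940315270659034 0.018083077789685095
-112.0 [-0.1  0.6  0.5] -0.0
-113.0 [-2.5  0.9  0.5] 0.017
-114.0 [-5.   1.1  0.5] 0.035
-115.0 [-7.4  1.3  0.5] 0.052
```

View pics/b2.png

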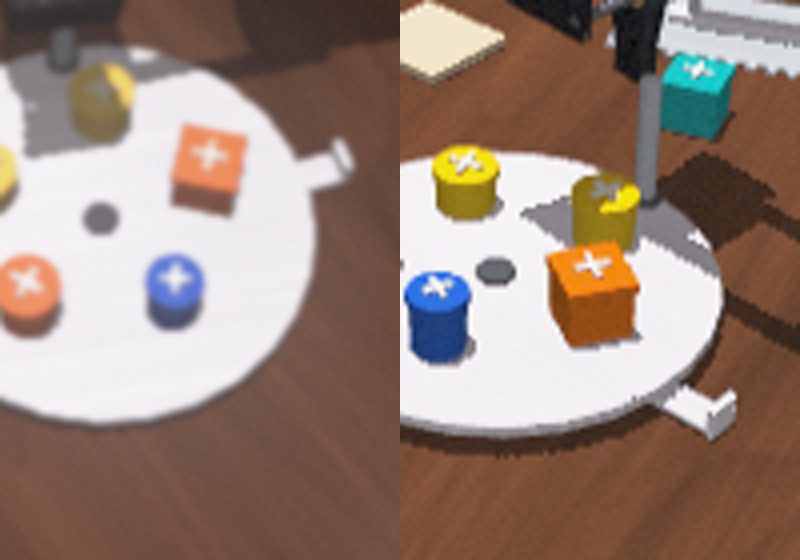

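In the scene crop (left) the lid is at (210,155), the hub at (101,218) and the tab end at (343,158). In the side crop (right) they are at (194,265), (97,270) and (320,413).

```bash
python3 - <<'E'
from h import *
import pickle
for n,y,h,l,t in (("scene",180,(101,218),(210,155),(342,158)),("side",175,(97,270),(194,265),(320,410))):
    c=pickle.load(open(n+"2.pkl","rb"))
    g=lambda p,z: at(c,270+p[0]/4-.4,y+p[1]/4-.4,z)[:2]
    h=g(h,.026);l=g(l,.0715);t=g(t,.023)
    print(n,h.round(4))
    for x in (l,t): print(x.round(4),np.hypot(*(x-h)).round(3),np.degrees(np.arctan2(*(x-h)[::-1]))%360)
E
```

```text
scene [0.5526 0.0353]
[0.4755 0.054 ] 0.079 166.3654893347098
[0.3749 0.0857] 0.185 164.1643997256757
side [0.5516 0.0316]
[0.4722 0.052 ] 0.082 165.58823002589497
[0.3679 0.0897] 0.193 162.4237743951532
```

About 2° to go. I'll nudge that far slowly, back off and rise, then check with the wrist camera.

```bash
python3 -m pendant '[[-2,1,0,0.015,0],[-4,1,0,0.03,0],[-6,1,0,0.04,0],[-6,1,0,0.04,0],[10,1,0,0.04,0],[30,1,0,0.04,0],[30,1,-30,0.04,0],[30,1,-80,0.04,0],[30,1,-80,0.04,0]]'; python3 d.py .482 .0545 .17 -22
```

```text
t: 7.8
eef_pos: [0.5474, -0.1135, 0.1754]
tool_rot: [0.978, -0.21, 0.004, 0.001]
force: [0.5, -0.1, -0.5]
opening: 0.0005
finger_force: 0.0
t 7.8 p [ 0.5474 -0.1135  0.1754] yaw -24.3 F [ 0.5 -0.1 -0.5] op 0.001 q [-0.35  0.07  1.73 -0.    1.34  1.65]
shift [-128.8 -126.1    4.4] turn -0.04
```

```bash
python3 -m pendant '[[-5,-15,-25,-0.17,0],[-10,-30,-25,-0.34,0],[-15,-45,-25,-0.51,0],[-20,-60,-25,-0.68,0],[-25,-75,-25,-0.85,0],[-31,-90,-25,-1.02,0],[-36,-105,-25,-1.19,0],[-41,-120,-25,-1.36,0],[-46,-135,-25,-1.53,0],[-51,-146,-25,-1.7,0]]'
python3 -m pendant '[[0,0,0,-0.17,0],[0,0,0,-0.34,0],[0,0,0,-0.51,0],[0,0,0,-0.68,0],[0,0,0,-0.85,0],[0,0,0,-1.02,0],[0,0,0,-1.19,0],[0,0,0,-1.36,0],[0,0,0,-1.53,0],[0,0,0,-1.6,0]]'
python3 -m pendant '[[0,0,0,0,0],[0,0,0,0,0]]' >/dev/null
python3 - <<'E'
from h import *
import pickle
s=robot.get_state(); c=read_camera("wrist"); pickle.dump((c,s),open("w2.pkl","wb")); cv2.imwrite("pics/w2.png",c["pixels"])
print("hub",wproj(c,s,[.552,.035,.026]),"lid",wproj(c,s,[.472,.055,.0725]),"tab",wproj(c,s,[.371,.084,.023]))
E
python3 d.py
```

```text
t: 9.05
eef_pos: [0.5574, 0.0424, 0.1942]
tool_rot: [0.802, 0.598, -0.001, -0.001]
force: [-0.0, -0.9, -0.4]
opening: 0.0005
finger_force: 0.0
t: 10.3
eef_pos: [0.5573, 0.0417, 0.1942]
tool_rot: [0.131, 0.991, -0.0, -0.001]
force: [-0.3, 0.2, 0.2]
opening: 0.0008
finger_force: 0.0
hub [277.4 183.7] lid [274.3 108.8] tab [276.7  20.4]
t 10.6 p [0.5579 0.0418 0.1951] yaw 164.7 F [0.  0.4 0.3] op 0.0 q [-0.07  0.06  1.7  -0.    1.38 -1.37]
```

View pics/w2.png

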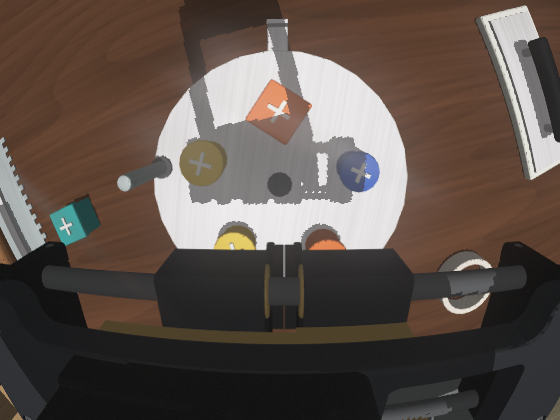

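The wrist view shows the hub at (279.5,184), the lid's cross at (279,110) and the tab end at (278,22), so they lie in line.

```bash
python3 - <<'E'
from h import *
import pickle
c,s=pickle.load(open("w2.pkl","rb"))
h=wat(c,s,279.5,184,.026)[:2];l=wat(c,s,279,110,.0715)[:2];t=wat(c,s,278,22,.023)[:2]
for x in (l,t): print(x.round(4),np.hypot(*(x-h)).round(3),np.degrees(np.arctan2(*(x-h)[::-1])))
print(h)
E
python3 d.py .472 .053 .088 165
```

```text
[0.4743 0.059 ] 0.082 164.44669855453614
[0.3734 0.0849] 0.186 165.12502557059537
[0.55293654 0.03716939]
t 10.6 p [0.5579 0.0418 0.1951] yaw 164.7 F [0.  0.4 0.3] op 0.0 q [-0.07  0.06  1.7  -0.    1.38 -1.37]
shift [ 85.7 -11.8 107.1] turn -0.005
```

The tub is aligned with the tab to about 0.7° (1 mm). Now I'll point at the lid from z≈0.09 and hold.

```bash
python3 -m pendant '[[30,-3,0,0,0],[60,-5,0,0,0],[85,-8,0,0,0],[85,-8,0,0,0],[85,-8,30,0,0],[85,-8,60,0,0],[85,-8,85,0,0],[85,-8,97,0,0],[85,-8,104,0,0],[85,-8,104,0,0]]'
python3 -m pendant '[[0,0,0,0,0],[0,0,0,0,0],[0,0,0,0,0]]'
python3 - <<'E'
from h import *
s=robot.get_state(); c=read_camera("side"); a=cv2.resize(c["pixels"][165:305,220:380],None,fx=4,fy=4,interpolation=cv2.INTER_CUBIC)
cv2.imwrite("pics/f.png",a)
E
```

```text
t: 11.85
eef_pos: [0.4744, 0.0564, 0.0917]
tool_rot: [0.133, 0.991, 0.0, 0.0]
force: [0.3, 0.1, 0.3]
opening: 0.0003
finger_force: 0.0
t: 12.22
eef_pos: [0.4744, 0.0564, 0.092]
tool_rot: [0.132, 0.991, 0.0, 0.0]
force: [-0.1, -0.8, 0.6]
opening: 0.0006
finger_force: 0.0
```

View pics/f.png

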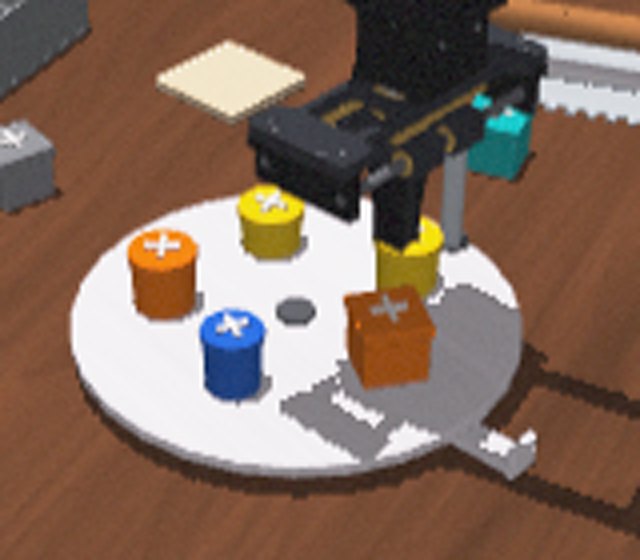

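The fingertips are at (400,247), just above the square lid's cross at (390,305). The gap looks larger than I planned, so I'll check it against the projection.

```bash
python3 - <<'E'
from h import *
import pickle
c=pickle.load(open("side.pkl","rb"))
for X in ([.4744,.0564,.092],[.4744,.0564,.0725],[.474,.057,.0725]):
    u,v=proj(c,np.array(X)); print(X,(u-220)*4,(v-165)*4)
print(at(c,220+390/4-.4,165+305/4-.4,.0725), at(c,220+400/4-.4,165+248/4-.4,.092))
E
```

```text
[0.4744, 0.0564, 0.092] 387.45452823633946 279.75764904212815
[0.4744, 0.0564, 0.0725] 386.2910810799665 304.7919279122591
[0.474, 0.057, 0.0725] 386.4620088601728 305.4694788060765
[0.47385351 0.0544226  0.0725    ] [0.48377841 0.01972774 0.092     ]
```

```bash
python3 - <<'E'
from h import *
import pickle
c,s=pickle.load(open("w2.pkl","rb")); M=Rn.from_quat(s["tool_rot"]).as_matrix()
for X in ([0,0,0],[0,0,-.01],[0,0,-.023],[.01,0,0],[.01,0,-.023],[-.01,0,0]): print(X,wproj(c,s,s["eef_pos"]+M@np.array(X)+1e-9))
cur=read_camera("wrist"); side=read_camera("side")
a=cv2.resize(cur["pixels"][60:300,200:360],(400,600),interpolation=cv2.INTER_CUBIC); b=cv2.resize(side["pixels"][200:260,300:340],(400,600),interpolation=cv2.INTER_CUBIC)
cv2.imwrite("pics/z.png",np.hstack([a,b]))
s=robot.get_state(); print("now lid",wproj(cur,s,[.474,.057,.0725]),"tcp",wproj(cur,s,s["eef_pos"]+1e-9))
for z in(.092,.115): print(z,(np.array(proj(side,np.array([.4744,.0564,z])))-[300,200])*10+[400,0])
E
```

```text
[0, 0, 0] [285.1 240.1]
[0, 0, -0.01] [285.2 245.9]
[0, 0, -0.023] [285.3 254.5]
[0.01, 0, 0] [285.1 225.1]
[0.01, 0, -0.023] [285.3 238. ]
[-0.01, 0, 0] [285.1 254.5]
now lid [285.7 229.8] tcp [285.1 240.1]
0.092 [568.63632059 349.39412261]
0.115 [572.13662335 274.07694571]
```

View pics/z.png

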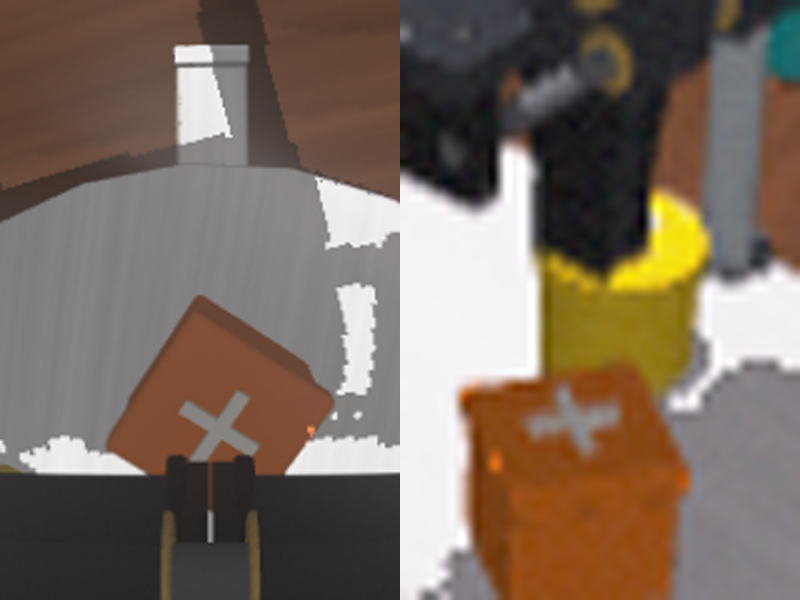

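The tub is still in line and the lid's cross at wrist crop (218,425) is where I expected it. But both cameras show the closed fingertips about 20 mm above the nominal TCP. I'll go 11 mm lower: by TCP that is 8 mm clear of the cross, and the visible tips end up well under 4 cm above the lid. Then I'll hold.

```bash
python3 -m pendant '[[0,0,4,0,0],[0,0,8,0,0],[0,0,11,0,0],[0,0,11,0,0],[0,0,11,0,0],[0,0,11,0,0],[0,0,11,0,0],[0,0,11,0,0],[0,0,11,0,0],[0,0,11,0,0]]'
python3 -m pendant '[[0,0,0,0,0],[0,0,0,0,0],[0,0,0,0,0],[0,0,0,0,0],[0,0,0,0,0],[0,0,0,0,0],[0,0,0,0,0],[0,0,0,0,0],[0,0,0,0,0],[0,0,0,0,0]]'
python3 -m pendant '[[0,0,0,0,0],[0,0,0,0,0],[0,0,0,0,0],[0,0,0,0,0],[0,0,0,0,0],[0,0,0,0,0],[0,0,0,0,0],[0,0,0,0,0],[0,0,0,0,0],[0,0,0,0,0]]'
python3 -c "from cell import finish_job; print(finish_job())"
```

```text
t: 13.62
eef_pos: [0.4741, 0.0564, 0.0806]
tool_rot: [0.132, 0.991, -0.0, 0.0]
force: [-0.6, -0.9, 0.6]
opening: 0.0006
finger_force: 0.0
t: 14.88
eef_pos: [0.474, 0.0565, 0.0806]
tool_rot: [0.133, 0.991, 0.0, 0.0]
force: [0.3, -1.2, 0.7]
opening: 0.0004
finger_force: 0.0
t: 16.12
eef_pos: [0.474, 0.0564, 0.0805]
tool_rot: [0.133, 0.991, -0.0, -0.0]
force: [-0.1, 0.4, 0.1]
opening: 0.0003
finger_force: 0.0
the job is handed in; nothing more can be done
None
```

The job is handed in at about 16 s: I pushed the turntable by its post until the orange square tub stood at the tab (within about 1°), then pointed straight down just above the middle of its lid for over two seconds, touching no tub.

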